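Put the embossing dies away in their drawer

TASK

Put the three metal embossing dies away in the open top drawer: drop each one, pattern up, into the pocket of its own shape so that it sits fully down. Then push the drawer fully shut without slamming it, and leave the other things on the bench where they are.

Things in the scene. Friction and masses are not known exactly. Their poses are not given: they have to be found in the camera images.
- die_round: Round die, a cylinder of 64 mm diameter. Grey aluminium, 50 mm high, about 0.4 kg (hidden variation), standing on the bench with a brass pattern on its top face. Origin: centre of its underside, z up. 
- die_square: Square die, 52 x 52 mm seen from above. Grey aluminium, 50 mm high, about 0.4 kg (hidden variation), standing on the bench with a brass pattern on its top face. Origin: centre of its underside, z up. x and y are square to its sides.
- die_oblong: Oblong die, 34 mm along its x, 90 mm along its y. Grey aluminium, 50 mm high, about 0.4 kg (hidden variation), standing on the bench with a brass pattern on its top face. Origin: centre of its underside, z up. 
- insert_hole0 (a point): Oblong pocket in the dark wooden insert of the open top drawer, 42 mm along x, 98 mm along y (4 mm free all round). Point: centre of its mouth, level with the insert's top face; 20 mm deep, so a seated die's underside is 20 mm below this point. x points into the drawer unit (the way the drawer shuts), y across the drawer, z up. It moves with the drawer.
- insert_hole1 (a point): Square pocket in the same insert, 60 x 60 mm. Point: centre of its mouth, level with the insert's top face; 20 mm deep, so a seated die's underside is 20 mm below this point. x points into the drawer unit (the way the drawer shuts), y across the drawer, z up. It moves with the drawer.
- insert_hole2 (a point): Round pocket in the same insert, 72 mm diameter. Point: centre of its mouth, level with the insert's top face; 20 mm deep, so a seated die's underside is 20 mm below this point. x points into the drawer unit (the way the drawer shuts), y across the drawer, z up. It moves with the drawer.
- insert (a point): Dark wooden insert, 20 mm thick, on the floor of the open top drawer. Its three pockets lie in a row across the drawer; along +y from the oblong one the square one is at 100 mm and the round one at 189 mm. The inner face of the drawer's front is 84 mm from the pockets' centres, on the robot's side, and its top edge is 41 mm above the insert. Point: centre of its top face.
- cabinet_drawer0 (a joint): Opening, in m, of the top drawer of the low dark two-drawer unit, which is fixed to the bench (280 mm deep, 360 mm wide, 168 mm high): 0 is shut; it starts 0.165 to 0.185 open (stop at 0.198). It slides freely, with about 1 N of friction and 4 N per m/s of damping, has no catch and stays where it is left. The opening leaves 62 mm above the pocket floor: a die not down in its pocket can jam there.
- cabinet_drawer0_handle (a point): Middle of the top drawer's steel bar handle: a level bar across the drawer, 120 mm long, 11 mm thick, 35 mm out from the drawer's front on the robot's side, 130 mm above the bench. Axes as the pockets': pushing the handle or the front along x shuts the drawer.
- wax: Bystander, leave it alone: round cake of wax, 42 mm diameter, 12 mm high. Origin: centre of its underside.
- inkpad: Bystander, leave it alone: flat black ink pad, 85 x 60 x 16 mm. Origin: centre of its underside.
- mallet: Bystander, leave it alone: mallet lying on its side, wooden handle and black head, 250 mm long along its x. Origin: under its middle.
- glue: Bystander, leave it alone: white bottle standing, 56 mm diameter, 140 mm high. Origin: centre of its underside.
- tape: Bystander, leave it alone: roll of tape lying flat, 90 mm diameter, 24 mm high. Origin: centre of its underside.
- awl: Bystander, leave it alone: awl lying down, wooden handle and steel shank, 150 mm long along its x. Origin: under its middle.
- jar: Bystander, leave it alone: amber jar standing, 64 mm diameter, 80 mm high. Origin: centre of its underside.
There are look-alikes about, which are no part of the job. Leave any blue look-alike of the die_round alone. Leave any red look-alike of the die_oblong alone.

How it is judged (in metres and radians):
On the way:
1. all three dies are down in their own pockets while the drawer is still open (more than 100 mm) (horizontal distance between die_oblong and insert_hole0 below 0.008 m and z of die_oblong in the frame of insert_hole0 below -0.015 m and angle between each of die_oblong, die_square, die_round's own z axis and vertical below 0.12 rad and horizontal distance between die_square and insert_hole1 below 0.008 m and z of die_square in the frame of insert_hole1 below -0.015 m and horizontal distance between die_round and insert_hole2 below 0.008 m and z of die_round in the frame of insert_hole2 below -0.015 m and value of joint cabinet_drawer0 above 0.1 m), for 0.2 s.
At the end, for the whole second after the job is handed in: Each die is in the pocket of its own shape (centre within 8 mm of the pocket's, underside at least 15 mm below the insert's top face, upright within 0.12 rad) and at rest, and the top drawer is shut to within 8 mm (horizontal distance between die_oblong and insert_hole0 below 0.008 m and z of die_oblong in the frame of insert_hole0 below -0.015 m and angle between each of die_oblong, die_square, die_round's own z axis and vertical below 0.12 rad and horizontal distance between die_square and insert_hole1 below 0.008 m and z of die_square in the frame of insert_hole1 below -0.015 m and horizontal distance between die_round and insert_hole2 below 0.008 m and z of die_round in the frame of insert_hole2 below -0.015 m and linear speed of each of die_oblong, die_square, die_round below 0.02 m/s and value of joint cabinet_drawer0 below 0.008 m); the robot touches nothing.
It fails at once if the drawer is slammed (it closes faster than 0.6 m/s) (velocity of joint cabinet_drawer0 below -0.6 m/s).
It fails at once if a bystander is moved by more than 40 mm (distance of any of wax, inkpad, mallet, glue, tape, awl, jar from where it was at the start of the episode above 0.04 m).
It also fails if it takes over 72 s, if anything falls off the work surface, if the arm or the gripper's body presses on something with over 40 N, if the wrist force passes 120 N, or if a joint passes its speed limit or range.

ROBOT

A 6-joint arm with a two-finger parallel gripper is mounted at the origin on the work surface. World frame = base frame: x ahead of the robot, y to its left, z up, the work surface at z = 0. Lengths are in m, angles in degrees, forces in N, time in s.
With the tool pointing down it reaches from about 0.35 to 1 m from the base axis. Payload 7.1 kg.
Tool frame: the origin (TCP) lies midway between the tips of the shut fingers; the grasp point (between the pads) lies 19 mm behind it; z points along the fingers, x is the direction in which the jaws open and shut, and the axes are right-handed (so a half turn about z gives the same grasp; the last joint's range is limited). The gripper opens to 85 mm and grips with 20 to 120 N. Pads are 22 mm wide; open, the fingers measure 114 mm over their backs; the gripper's body (76 mm by 85 mm) begins 54 mm behind the grasp point. The pads swing forward as they close: fully open they stand 13 mm farther back than shut.
Start: joints at [69.614, 24.242, 93.386, -0, 62.372, -1.089], TCP at [0.207, 0.59, 0.231] pointing down, gripper open.
Joint ranges: [-172.04, 172.04], [-51.8, 120.97], [4.93, 147.93], [-75.15, 255.16], [6.16, 154.13], [-145.62, 145.62]. Speed limits (degrees/s): [136.94, 136.94, 172.46, 180, 180, 180].

INTERFACE

Orientations are given as a 3x3 rotation matrix whose columns are the frame's x, y, z axes.
In Python, from plant import status, cams, order gives the robot as it stands.
- The arm moves only by the tool servo_tool, never from a script. Its argument "commands" is a list of rows, each a list of 4 numbers: the shift along the world's x, y, z in mm, then the turn about the world's z in rad. In form: [[tx, ty, tz, spin], ...]. A call has 1 to 12 rows; each row shifts and turns the pose as measured when the row begins; what a row does not reach is not made up. A row lasts 1/12 s, in which the tool goes at most 41.7 mm and 7.16 degrees, less where a joint would pass 70% of its speed; a pose out of reach is approached as far as the arm can. A call is refused whole if a number of a shift passes 41.7 or a number of a turn 0.125, either way. A call with a gripper value outside its range is refused whole. "gripper" is the finger opening in mm, from 0 to 85.4, set as the call begins (left out, the last holds). The fingers move at their own pace and stop on an object; the grip force is fixed at half the most. Time passes only in rows, so rows that do not move let the fingers close. It gives the time, the measured TCP pose, the force and the opening at its end, in the units of the state.
- status.get_obs(): the state, without advancing time (a new reading comes with each control period).
- cams.read_camera(name): name is "scene" or "side" or "wrist"; returns a dict with "pixels" (480x640x3 uint8, red, green, blue), "z_map" (480x640 float32, m along the optical axis (not along the pixel's ray), 0 where there is no reading), "camera_matrix" (3x3 intrinsics, pixels), "rvec" (rotation vector, rad) and "tvec" (3), from world to camera coordinates, as OpenCV has them. Camera axes: x right, y down, z forward; pixel columns grow to the right and rows downward; lengths in m; the calibration is good to about 2 mm. A picture is of the moment at which its call begins.
- order.job_done(): hands the job in, once; it reports no verdict.
The state is a dict: "time_s": time; "joint_positions": joint angles; "qvel": joint speeds; "tau": joint torques, N m; "ee_pos": TCP position; "ee_rot": TCP orientation; "force": force on the tool from outside, world axes, zero at the start; "torque": the same for the moment, N m; "grip_width": opening from 0.0 (shut) to 1.0 (fully open).
Only numpy, scipy, OpenCV 4.12 (cv2) and the standard library are available. Lean on these libraries where they do the work, as an engineer would, in place of code of your own. Each camera call takes 0.05 s, during which the arm holds its last target.

## Working session

There is one attempt and no reset: what is moved stays moved. The work goes in short steps, Python scripts to look and compute and a tool call to move; the robot and the scene stay as the last step left them, time stands still between calls to the robot, and variables do not carry over. Pictures are saved under pics/ and viewed, and the job is handed in when it is done.

Besides the shell and the picture viewer there is one more tool, called after "Call:" as name([rows], argument=value, ...), one row to a line, values as JSON. servo_tool: Moves the arm, as the interface text tells. Its arguments: {"type":"object","properties":{"commands":{"type":"array"},"gripper":{"type":"number"}},"required":["commands"]}

```bash
ls; mkdir -p pics; python3 - <<'E'
from plant import status,cams
import cv2
print(status.get_obs())
for n in ["scene","side","wrist"]:
    c=cams.read_camera(n)
    cv2.imwrite(f"pics/{n}0.png",c["pixels"][:,:,::-1])
    print(n,c["camera_matrix"].tolist(),c["rvec"],c["tvec"])
E
```

```text
pics
{'time_s': 0.0, 'joint_positions': array([ 6.96150743e+01,  2.42846722e+01,  9.34317331e+01, -1.95419856e-03,
        6.23720589e+01, -1.09026668e+00]), 'qvel': array([ 0.0138829 ,  0.01272478,  0.03557086,  0.02025093,  0.03429885,
       -0.01447022]), 'tau': array([ 2.86466100e-03, -5.57408381e+01, -2.81744903e+01,  1.70560652e-04,
        7.48866383e-03, -3.48243316e-05]), 'ee_pos': array([0.20632715, 0.5893814 , 0.230541  ]), 'ee_rot': array([[ 3.30411069e-01,  9.43836991e-01, -5.09485397e-04],
       [ 9.43835865e-01, -3.30411462e-01, -1.45782176e-03],
       [-1.54428592e-03,  8.09855498e-07, -9.99998808e-01]]), 'force': array([-0.21869405,  0.89372243,  0.03763896]), 'torque': array([ 0.03709237, -0.00037854, -0.01119761]), 'grip_width': 0.9984837942130652}
scene [[514.3201699933937, 0.0, 317.59718737685165], [0.0, 514.3201699933937, 238.00824978268517], [0.0, 0.0, 1.0]] [ 0.67137017  2.81731181 -0.79890625] [ 0.51434971 -0.17044059  1.91501282]
side [[528.9404795978411, 0.0, 309.48994125120305], [0.0, 528.9404795978411, 241.68896265438292], [0.0, 0.0, 1.0]] [ 0.65727598 -2.65393382  1.14545064] [0.49092523 0.25811483 1.23311722]
wrist [[431.63276013031464, 0.0, 321.04972166542774], [0.0, 431.63276013031464, 241.80707289914406], [0.0, 0.0, 1.0]] [-2.32933868 -1.6527157  -0.2772153 ] [-0.6239088  -0.04212003  0.38242624]
```

View pics/scene0.png

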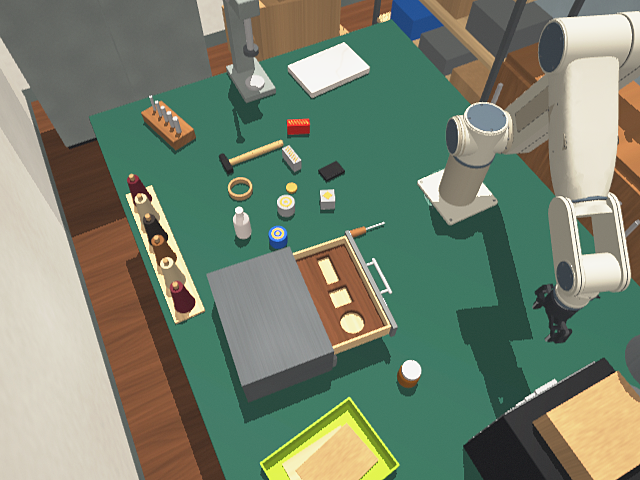

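View pics/side0.png

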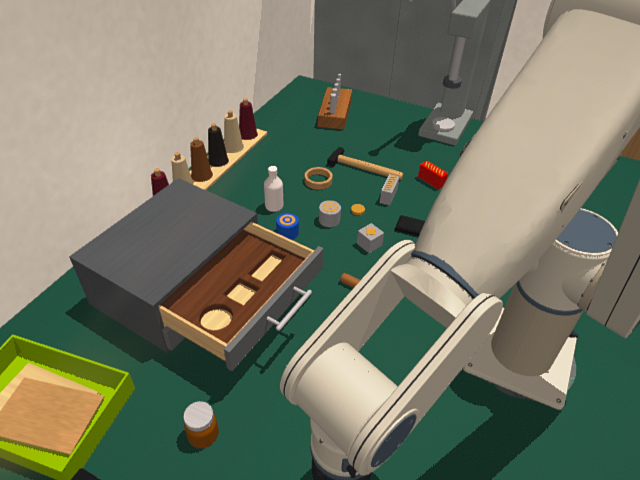

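View pics/wrist0.png

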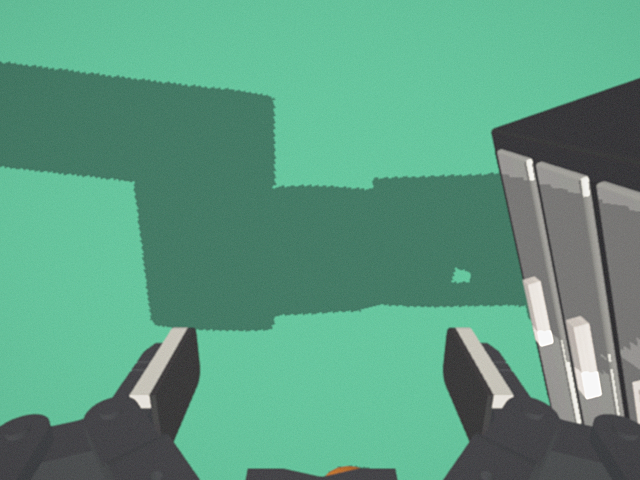

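The dies show in the scene view at square (327,199), round (286,205) and oblong (291,158). The blue and red look-alikes are at (278,236) and (298,126). The drawer pockets are at (328,270), (341,297) and (352,322). Next I measure from the depth maps.

```bash
cat > h.py <<'E'
import numpy as np, cv2
from plant import status,cams
def cloud(n):
    c=cams.read_camera(n); K=c["camera_matrix"]; R,_=cv2.Rodrigues(np.array(c["rvec"])); t=np.array(c["tvec"]).reshape(3)
    z=c["z_map"]; v,u=np.mgrid[:480,:640]
    P=np.stack([(u-K[0,2])/K[0,0]*z,(v-K[1,2])/K[1,1]*z,z],-1)
    W=(P-t)@R   # R^T(P-t)
    W[z==0]=np.nan
    return c["pixels"],W
def topdown(names,zlo,zhi,fn,x0=.3,x1=1.0,y0=-.5,y1=.5,res=.001):
    pass
E
python3 - <<'E'
from h import *
for n in ["scene","side"]:
    px,W=cloud(n)
    m=(W[...,2]>.043)&(W[...,2]<.056)&np.isfinite(W[...,2])
    k,l,s,c=cv2.connectedComponentsWithStats(m.astype(np.uint8))
    print(n)
    for i in range(1,k):
        if s[i,4]<60: continue
        Q=W[l==i]
        r=cv2.minAreaRect((Q[:,:2]*1000).astype(np.float32))
        print(c[i].round(),s[i,4],"z",np.median(Q[:,2]).round(4),"mean",Q.mean(0).round(4),"rect",np.round(r[0],1),np.round(r[1],1),round(r[2],1),"col",px[l==i].mean(0).round())
    for u,v in ([(318,270),(330,270),(341,297),(352,322),(379,278),(391,330),(350,236),(330,355)] if n=="scene" else [(268,268),(240,294),(216,320),(292,310),(320,255),(228,358)]):
        print((u,v),W[v,u].round(4))
E
```

```text
scene
[123.   6.] 115 z 0.0497 mean [ 0.7986 -1.5715  0.0497] rect [  795. -1576.] [ 37.  200.3] 88.6 col [100. 103.  98.]
[49. 26.] 285 z 0.049 mean [ 1.1374 -1.5723  0.0493] rect [ 1123.8 -1573.2] [ 37.7 444. ] 89.9 col [100. 103.  98.]
[167. 124.] 699 z 0.0488 mean [ 0.854  -0.7615  0.0488] rect [ 850.8 -772.8] [102.5 224. ] 17.3 col [187. 128.  82.]
[298. 123.] 145 z 0.0489 mean [ 0.3939 -0.5349  0.0491] rect [ 391.9 -535.6] [42.5 86.8] 65.7 col [231.  88.  57.]
[291. 155.] 160 z 0.0488 mean [ 0.4878 -0.3981  0.0489] rect [ 487.1 -399.7] [36.9 94. ] 5.3 col [216. 205. 182.]
[456. 196.] 92 z 0.0499 mean [0.0428 0.0404 0.0496] rect [34.4 39.7] [ 51.9 132.6] 48.5 col [132. 123. 107.]
[327. 196.] 170 z 0.0488 mean [ 0.4546 -0.1659  0.0488] rect [ 454.2 -168. ] [59.5 50.7] 63.3 col [224. 216. 187.]
[286. 203.] 206 z 0.0492 mean [ 0.5998 -0.2069  0.0493] rect [ 601.1 -209.5] [61.1 68.6] 1.8 col [228. 217. 182.]
[277. 234.] 223 z 0.0488 mean [ 0.6811 -0.0999  0.0488] rect [ 680.5 -100.7] [63.6 61.3] 27.9 col [141. 164. 194.]
[ 37. 348.] 82 z 0.0489 mean [ 1.4883 -0.0558  0.0491] rect [1
[... 2315 characters left out ...]
ct [846.6 372.5] [283.1  33.1] 1.4 col [54. 54. 52.]
[519. 358.] 252 z 0.0494 mean [0.0054 0.0571 0.0495] rect [ 5.7 44.4] [ 57.9 135.8] 82.9 col [104.  93.  78.]
[ 55. 355.] 392 z 0.0493 mean [0.906  0.5278 0.0496] rect [881.9 519.4] [289.6  44.5] 17.3 col [ 87. 108.   6.]
[ 78. 436.] 512 z 0.0497 mean [0.7231 0.6382 0.0496] rect [727.1 635.5] [262.1 121.5] 65.6 col [ 89. 109.   5.]
[202. 431.] 197 z 0.0509 mean [0.5194 0.5219 0.0505] rect [525.2 517.6] [63.2 38.5] 42.3 col [105.  56.   8.]
(268, 268) [0.6067 0.1195 0.0948]
(240, 294) [0.6226 0.2202 0.0923]
(216, 320) [0.6272 0.3101 0.0937]
(292, 310) [0.4759 0.2345 0.1342]
(320, 255) [0.4951 0.0619 0.1415]
(228, 358) [0.5324 0.3982 0.1275]
```

```bash
python3 - <<'E'
from h import *
c=cams.read_camera("wrist");R,_=cv2.Rodrigues(np.array(c["rvec"]));t=np.array(c["tvec"]).reshape(3)
o=status.get_obs();C=-R.T@t;print("cam",C,"axis",R.T[:,2]);T=np.array(o["ee_rot"])
print("in tool",T.T@(C-o["ee_pos"]), T.T@R.T)
print(np.degrees(np.arctan2(T[1,0],T[0,0])))
# drawer plane slices
for n in ["scene","side"]:
    px,W=cloud(n); 
    roi=(W[...,0]>.48)&(W[...,0]<.72)&(W[...,1]>.03)&(W[...,1]<.42)
    for lo,hi in [(.085,.099),(.105,.120),(.145,.160)]:
        m=roi&(W[...,2]>lo)&(W[...,2]<hi)
        print(n,lo,m.sum(),np.median(W[m][:,2]))
    m=roi&(W[...,2]>.085)&(W[...,2]<.099)
    k,l,s,cc=cv2.connectedComponentsWithStats(m.astype(np.uint8))
    for i in range(1,k):
        if s[i,4]>30:
            Q=W[l==i]; r=cv2.minAreaRect((Q[:,:2]*1000).astype(np.float32)); print(cc[i].round(),s[i,4],Q.mean(0).round(4),np.round(r[0],1),np.round(r[1],1),r[2])
    m=roi&(W[...,2]>.108)&(W[...,2]<.118)
    cv2.imwrite(f"pics/m_{n}.png",cv2.resize(px[200:400,180:430][:,:,::-1] if n=="scene" else px[200:400,140:350][:,:,::-1],None,fx=3,fy=3))
E
```

```text
cam [0.12570842 0.61750988 0.3749572 ] axis [ 0.308953   -0.10831619 -0.94488922]
in tool [-0.00054489 -0.08540064 -0.14390472] [[ 9.99999943e-01 -5.51635493e-05  3.33235862e-04]
 [-5.69792917e-05  9.44884728e-01  3.27403189e-01]
 [-3.32930198e-04 -3.27403189e-01  9.44884671e-01]]
70.70189012125897
scene 0.085 1059 0.09326818460504785
scene 0.105 4096 0.11311068915823047
scene 0.145 798 0.152325124186885
[328. 270.] 308 [0.6038 0.1216 0.0932] [603.9 120.8] [95.  39.7] 84.99989318847656
[340. 297.] 297 [0.613  0.2207 0.0931] [613.  220.8] [56.7 58.2] 86.29730987548828
[352. 323.] 373 [0.622  0.3107 0.0932] [622.2 309.9] [67.1 66.8] 11.019319534301758
[376. 338.] 50 [0.5827 0.3858 0.0941] [583.4 384.6] [ 13.9 110.9] 77.8799057006836
side 0.085 1719 0.0942724055493709
side 0.105 6481 0.1140225947966916
side 0.145 1624 0.1542254646661772
[266. 267.] 366 [0.6127 0.1167 0.0942] [612.  117.1] [89.8 34.6] 83.63485717773438
[312. 278.] 58 [0.4984 0.0969 0.0934] [497.7  96.3] [94.8  4.1] 84.60386657714844
[241. 293.] 386 [0.6214 0.2168 0.0945] [621.2 217.1] [52.8 53. ] 86.6900863647461
[287. 306.] 69 [0.508  0.2011 0.0936] [508.  198.9] [96.6  3.8] 84.0477523803711
[216. 318.] 533 [0.6298 0.3066 0.0944] [629.6 306.5] [63.7 62.2] 86.99720001220703
[195. 341.] 159 [0.6349 0.3782 0.0936] [636.  377.6] [  5.7 167.8] 85.48433685302734
[250. 348.] 142 [0.5211 0.3374 0.0937] [520.2 330.3] [143.6  12.3] 80.02394104003906
```

Call:
servo_tool([
  [25,-25,8,0.02],
  [25,-26,8,0.02],
  [25,-27,8,0.02],
  [25,-27,8,0.02],
  [25,-27,8,0.02],
  [25,-27,8,0.02],
  [25,-27,8,0.02],
  [25,-27,5,0.02],
  [25,-27,0,0.02],
  [25,-27,0,0.02],
  [25,-27,0,0.02],
  [25,-27,0,0.02],
])

```text
time_s: 1.4
ee_pos: [0.5123, 0.2583, 0.2963]
ee_rot: [[0.073, 0.997, 0.004], [0.997, -0.073, 0.003], [0.003, 0.003, -1.0]]
force: [0.5, 0.3, -0.4]
grip_width: 1.003
```

```bash
python3 - <<'E'
from h import *
px,W=cloud("scene")
m=(W[...,2]>.006)&(W[...,2]<.3)&(W[...,0]>.3)&(W[...,0]<.85)&(W[...,1]>-.7)&(W[...,1]<.04)
k,l,s,c=cv2.connectedComponentsWithStats(m.astype(np.uint8))
for i in range(1,k):
    if s[i,4]<20: continue
    Q=W[l==i]; print(c[i].round(),s[i,4],"x",Q[:,0].min().round(3),Q[:,0].max().round(3),"y",Q[:,1].min().round(3),Q[:,1].max().round(3),"zmax",Q[:,2].max().round(3),px[l==i].mean(0).round())
E
```

```text
[183. 134.] 317 x 0.768 0.85 y -0.7 -0.654 zmax 0.125 [132.  99.  74.]
[298. 126.] 315 x 0.33 0.441 y -0.601 -0.495 zmax 0.058 [185.  60.  43.]
[247. 156.] 512 x 0.475 0.733 y -0.546 -0.449 zmax 0.037 [155. 134.  94.]
[291. 158.] 299 x 0.447 0.51 y -0.459 -0.351 zmax 0.059 [168. 161. 146.]
[331. 171.] 306 x 0.328 0.418 y -0.326 -0.252 zmax 0.024 [52. 52. 52.]
[240. 188.] 247 x 0.666 0.762 y -0.423 -0.313 zmax 0.032 [181. 143.  98.]
[291. 188.] 73 x 0.522 0.562 y -0.308 -0.265 zmax 0.02 [227. 193.  96.]
[327. 199.] 273 x 0.422 0.487 y -0.198 -0.132 zmax 0.058 [186. 179. 159.]
[286. 205.] 326 x 0.569 0.633 y -0.269 -0.175 zmax 0.059 [187. 179. 154.]
[241. 224.] 422 x 0.734 0.81 y -0.276 -0.158 zmax 0.146 [187. 177. 169.]
[277. 237.] 343 x 0.635 0.714 y -0.15 -0.067 zmax 0.06 [106. 132. 173.]
[358. 232.] 119 x 0.369 0.449 y -0.026 0.011 zmax 0.032 [177. 127.  86.]
[262. 258.] 300 x 0.693 0.85 y 0.012 0.04 zmax 0.178 [134. 137. 137.]
```

Call:
servo_tool([
  [25,-25,0,0.01],
  [15,-15,0,0],
  [0,0,0,0],
  [0,0,0,0],
])

```text
time_s: 1.78
ee_pos: [0.5592, 0.2098, 0.2966]
ee_rot: [[0.07, 0.997, 0.007], [0.998, -0.07, 0.001], [0.002, 0.007, -1.0]]
force: [0.1, 0.7, 1.0]
grip_width: 0.997
```

```bash
python3 - <<'E'
from h import *
px,W=cloud("wrist"); cv2.imwrite("pics/w1.png",px[:,:,::-1])
np.savez("/tmp/w1.npz",px=px,W=W)
print(status.get_obs()["ee_pos"],status.get_obs()["time_s"])
roi=(W[...,0]>.48)&(W[...,0]<.72)&(W[...,1]>.03)&(W[...,1]<.42)
m=roi&(W[...,2]>.082)&(W[...,2]<.1)
k,l,s,cc=cv2.connectedComponentsWithStats(m.astype(np.uint8))
for i in range(1,k):
    if s[i,4]>300:
        Q=W[l==i]; r=cv2.minAreaRect((Q[:,:2]*1000).astype(np.float32)); print(cc[i].round(),s[i,4],Q.mean(0).round(4),np.round(r[0],1),np.round(r[1],1),r[2])
E
```

```text
[0.55892399 0.21004143 0.29657652] 1.8333
[447. 268.] 4576 [0.6267 0.3146 0.0956] [626.5 313.7] [67.  67.3] 77.6260986328125
[341. 266.] 4214 [0.6182 0.2229 0.0955] [617.8 222.9] [60.2 55.8] 84.89824676513672
[223. 264.] 4559 [0.6094 0.1214 0.0956] [608.8 122. ] [96.8 37.2] 85.00028228759766
```

View pics/w1.png

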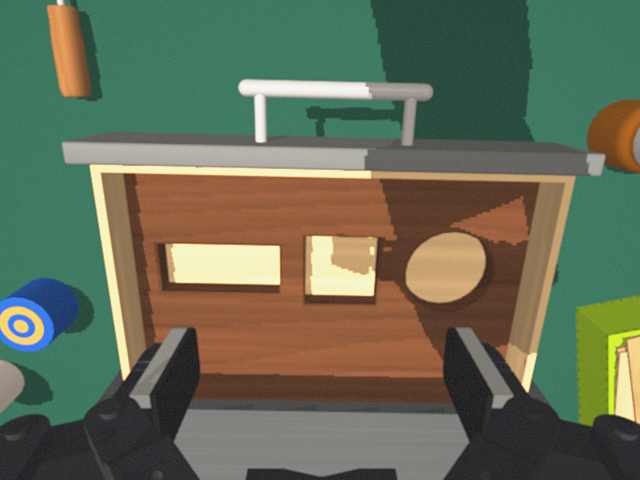

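The wrist view shows the open drawer with oblong, square and round pockets at (223,265), (341,268) and (446,267), the handle at (335,90) and the front on the robot's side. Next I fit the pocket mouths in the insert plane.

```bash
cat >> h.py <<'E'
def mouths(n,zt=.1135,roi=(.56,.68,.06,.36)):
    c=cams.read_camera(n); K=c["camera_matrix"]; R,_=cv2.Rodrigues(np.array(c["rvec"])); t=np.array(c["tvec"]).reshape(3)
    C=-R.T@t; z=c["z_map"]; v,u=np.mgrid[:480,:640]
    d=np.stack([(u-K[0,2])/K[0,0],(v-K[1,2])/K[1,1],np.ones_like(z)],-1)
    dw=d@R; W=C+dw*z[...,None]; s=(zt-C[2])/dw[...,2]; M=C+dw*s[...,None]
    off=np.median(W[...,2][(abs(W[...,2]-zt)<.004)&(W[...,0]>roi[0])&(W[...,0]<roi[1])&(W[...,1]>roi[2])&(W[...,1]<roi[3])])
    m=(W[...,2]<off-.0025)&(z>0)&(M[...,0]>roi[0])&(M[...,0]<roi[1])&(M[...,1]>roi[2])&(M[...,1]<roi[3])
    k,l,st,cc=cv2.connectedComponentsWithStats(m.astype(np.uint8))
    print(n,"cam",C.round(3),"top",off.round(4))
    for i in range(1,k):
        if st[i,4]>100:
            Q=M[l==i]; r=cv2.minAreaRect((Q[:,:2]*1000).astype(np.float32)); print(cc[i].round(),st[i,4],"mean",(Q.mean(0)*1000).round(1),"rect",np.round(r[0],1),np.round(r[1],1),round(r[2],1))
E
python3 - <<'E'
from h import *
for n in ["scene","side","wrist"]: mouths(n)
E
```

```text
scene cam [0.995 0.788 1.533] top 0.1134
[327. 270.] 415 mean [609.5 128.1 113.5] rect [612.9 124.6] [112.1  65.7] 78.9
[340. 297.] 403 mean [616.9 227.6 113.5] rect [615.9 225.9] [82.  82.4] 59.8
[352. 321.] 489 mean [624.7 313.8 113.5] rect [622.3 314.3] [83.8 90. ] 4.7
side cam [0.115 0.869 1.03 ] top 0.1141
[266. 265.] 531 mean [606.2 127.3 113.5] rect [607.2 126.4] [113.   45.8] 85.0
[241. 291.] 516 mean [614.5 225.7 113.5] rect [614.7 223.1] [68.  64.1] 78.4
[216. 317.] 674 mean [622.6 314.4 113.5] rect [624.2 312.9] [71.  76.5] 59.8
wrist cam [0.472 0.217 0.44 ] top 0.1154
[448. 273.] 5385 mean [622.1 311.6 113.5] rect [623.1 311.7] [71.5 71.2] 66.1
[340. 271.] 4861 mean [613.8 223.  113.5] rect [615.1 223. ] [60.8 61.1] 84.7
[218. 269.] 5587 mean [605.  123.5 113.5] rect [605.5 123. ] [99.7 43.9] 85.4
```

Call:
servo_tool([
  [-4,-20,8,-0.11],
  [-4,-36,8,-0.11],
  [-4,-36,8,-0.11],
  [-4,-36,8,-0.11],
  [-4,-36,8,-0.11],
  [-4,-36,8,-0.11],
  [-4,-36,8,-0.11],
  [-4,-36,0,-0.11],
  [-4,-36,0,-0.11],
  [-4,-36,0,-0.11],
  [-4,-36,0,-0.11],
  [-4,-36,0,-0.11],
])

```text
time_s: 2.98
ee_pos: [0.5011, -0.2006, 0.357]
ee_rot: [[0.988, 0.154, 0.01], [0.154, -0.988, -0.005], [0.009, 0.006, -1.0]]
force: [0.7, 0.1, -0.4]
grip_width: 0.997
```

Call:
servo_tool([
  [-4,-36,0,-0.11],
  [-4,-36,0,-0.11],
  [-4,-20,0,-0.11],
  [0,0,0,0],
  [0,0,0,0],
])

```text
time_s: 3.4
ee_pos: [0.4876, -0.2977, 0.3577]
ee_rot: [[0.981, -0.194, 0.009], [-0.194, -0.981, -0.01], [0.01, 0.008, -1.0]]
force: [0.5, -0.2, -1.0]
grip_width: 1.002
```

```bash
cat >> h.py <<'E'
def dies(n,lo=.042,hi=.058,zt=.05,roi=(.38,.8,-.5,-.05)):
    px,W=cloud(n)
    m=(W[...,2]>lo)&(W[...,2]<hi)&(W[...,0]>roi[0])&(W[...,0]<roi[1])&(W[...,1]>roi[2])&(W[...,1]<roi[3])
    k,l,s,c=cv2.connectedComponentsWithStats(m.astype(np.uint8))
    for i in range(1,k):
        if s[i,4]<300: continue
        Q=W[l==i]; Q=Q[Q[:,2]>np.median(Q[:,2])-.003]
        r=cv2.minAreaRect((Q[:,:2]*1000).astype(np.float32))
        print(c[i].round(),s[i,4],"z",np.median(Q[:,2]).round(4),"mean",(1000*Q.mean(0)).round(1),"rect",np.round(r[0],1),np.round(r[1],1),round(r[2],1),"col",px[l==i].mean(0).round())
    return px
E
python3 - <<'E'
from h import *
px=dies("wrist"); cv2.imwrite("pics/w2.png",px[:,:,::-1]); o=status.get_obs(); print(o["time_s"],o["ee_pos"])
E
```

```text
[572.  20.] 406 z 0.0525 mean [ 751.1 -201.1   52.7] rect [ 755.8 -204.5] [12.4 45.3] 35.2 col [205. 190. 175.]
[258.  54.] 3208 z 0.0515 mean [ 453.2 -171.9   51.5] rect [ 452.8 -172.2] [51.9 52.1] 66.6 col [241. 237. 205.]
[413.  67.] 3634 z 0.0518 mean [ 597.9 -212.5   51.8] rect [ 597.7 -213.1] [62.9 62.4] 84.6 col [215. 203. 167.]
[335. 265.] 2270 z 0.0513 mean [ 485.4 -402.2   51.3] rect [ 485.4 -404. ] [34.  90.4] 5.6 col [239. 235. 213.]
3.45 [ 0.48772049 -0.29727125  0.35769115]
```

View pics/w2.png

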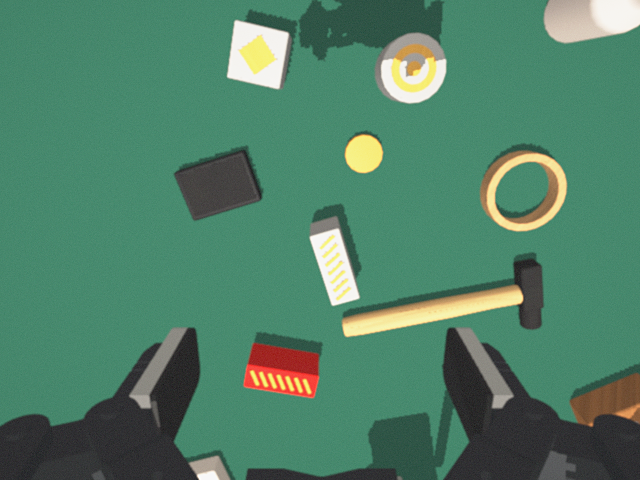

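The wrist view shows square (258,54), round (411,67) and oblong (335,262), with the mallet and red look-alike clear of the oblong. Depth sizes match the sheet (52x52, 63, 34x90 mm). I'll take the oblong first.

Call:
servo_tool([
  [0,-30,-20,0.07],
  [0,-30,-25,0.07],
  [0,-25,-30,0.07],
  [0,-15,-35,0.07],
  [0,-5,-38,0.02],
  [0,0,-38,0],
  [0,0,-38,0],
  [0,0,-30,0],
  [0,0,0,0],
], gripper=85)

```text
time_s: 4.2
ee_pos: [0.4966, -0.3905, 0.101]
ee_rot: [[0.987, 0.157, 0.025], [0.158, -0.987, -0.009], [0.024, 0.013, -1.0]]
force: [-1.2, 0.7, -0.7]
grip_width: 0.993
```

Call:
servo_tool([
  [-11,-11,-15,-0.06],
  [0,0,-15,0],
  [0,0,0,0],
  [0,0,0,0],
])

```text
time_s: 4.53
ee_pos: [0.4896, -0.3964, 0.0735]
ee_rot: [[0.994, 0.108, 0.025], [0.108, -0.994, -0.01], [0.024, 0.012, -1.0]]
force: [-0.2, 0.1, 0.3]
grip_width: 0.993
```

```bash
python3 - <<'E'
from h import *
px,W=cloud("wrist"); cv2.imwrite("pics/w3.png",px[:,:,::-1]); o=status.get_obs(); print(o["time_s"],o["ee_pos"],o["ee_rot"].round(3),o["qvel"])
E
```

```text
4.5833 [ 0.48979356 -0.39643848  0.07387512] [[ 0.994  0.108  0.026]
 [ 0.108 -0.994 -0.01 ]
 [ 0.025  0.013 -1.   ]] [-0.38312547 -0.43640474 -0.24492528  0.00609047 -0.4621885   0.15574396]
```

View pics/w3.png

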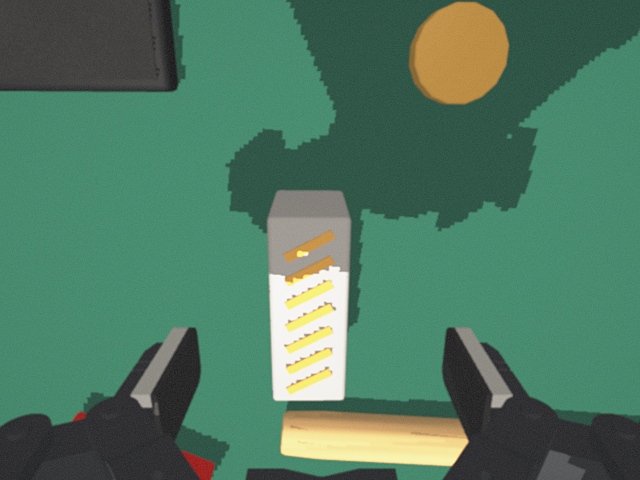

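The oblong lies at columns 270-348 between the open jaws, about 4 mm left of centre, and the mallet handle below it is clear of the fingers. I'll descend and close.

Call:
servo_tool([
  [-4,-5,-20,-0.012],
  [0,0,-17,0],
  [0,0,-10,0],
  [0,0,0,0],
  [0,0,0,0],
])

```text
time_s: 5.0
ee_pos: [0.4929, -0.4032, 0.0361]
ee_rot: [[0.994, 0.102, 0.037], [0.103, -0.995, -0.02], [0.035, 0.023, -0.999]]
force: [0.2, -0.6, 0.4]
grip_width: 0.997
```

Call:
servo_tool([
  [-6,1,-5,0],
  [-5,1,-5,0],
  [-2,0,-3,0],
  [0,0,0,0],
])

```text
time_s: 5.33
ee_pos: [0.4805, -0.4018, 0.0258]
ee_rot: [[0.994, 0.103, 0.041], [0.104, -0.994, -0.023], [0.038, 0.027, -0.999]]
force: [-0.5, 0.2, -0.3]
grip_width: 1.001
```

Call:
servo_tool([
  [3,0,-1,0],
  [0,0,0,0],
  [0,0,0,0],
  [0,0,0,0],
  [0,0,0,0],
  [0,0,0,0],
], gripper=25)

```text
time_s: 5.83
ee_pos: [0.4839, -0.4023, 0.0255]
ee_rot: [[0.994, 0.103, 0.042], [0.104, -0.994, -0.023], [0.039, 0.028, -0.999]]
force: [0.1, 0.4, -2.5]
grip_width: 0.388
```

Call:
servo_tool([
  [0,0,10,0],
  [0,0,20,0],
  [0,0,30,0],
  [0,0,30,0],
  [0,0,30,0],
  [0,0,30,0],
  [0,0,0,0],
])

```text
time_s: 6.42
ee_pos: [0.4789, -0.3977, 0.1787]
ee_rot: [[0.994, 0.103, 0.031], [0.104, -0.995, -0.014], [0.03, 0.017, -0.999]]
force: [1.2, -1.3, -2.8]
grip_width: 0.387
```

Call:
servo_tool([
  [5,15,20,-0.015],
  [8,33,20,-0.015],
  [8,33,15,-0.015],
  [8,33,10,-0.015],
  [8,33,10,-0.015],
  [8,33,5,-0.015],
  [8,33,0,-0.015],
  [8,33,0,-0.015],
  [8,33,0,-0.015],
  [8,33,0,-0.015],
  [8,33,0,-0.015],
  [8,33,0,-0.015],
])

```text
time_s: 7.42
ee_pos: [0.5646, -0.007, 0.257]
ee_rot: [[0.995, -0.096, 0.019], [-0.096, -0.995, -0.018], [0.021, 0.016, -1.0]]
force: [1.0, -0.5, -4.5]
grip_width: 0.385
```

Call:
servo_tool([
  [8,33,0,-0.015],
  [8,33,0,0],
  [8,33,0,0],
  [0,15,0,0],
  [0,0,0,0],
  [0,0,0,0],
])

```text
time_s: 7.92
ee_pos: [0.585, 0.12, 0.251]
ee_rot: [[0.994, -0.105, 0.01], [-0.105, -0.994, -0.017], [0.012, 0.016, -1.0]]
force: [-0.2, -0.8, -3.9]
grip_width: 0.38
```

Call:
servo_tool([
  [15,3,-20,0.012],
  [5,0,-20,0],
  [0,0,-20,0],
  [0,0,-15,0],
  [0,0,0,0],
  [0,0,0,0],
])

```text
time_s: 8.42
ee_pos: [0.6031, 0.117, 0.1716]
ee_rot: [[0.995, -0.096, 0.006], [-0.095, -0.995, -0.02], [0.008, 0.019, -1.0]]
force: [0.3, -0.3, -2.7]
grip_width: 0.388
```

```bash
python3 - <<'E'
from h import *
o=status.get_obs(); print(o["time_s"],o["ee_pos"],o["ee_rot"].round(3))
ims=[]
for n,(a,b,c,d) in {"scene":(200,380,250,450),"side":(200,380,140,340)}.items():
    px,W=cloud(n); ims.append(cv2.resize(px[a:b,c:d],(400,360)))
    m=(W[...,2]>.165)&(W[...,2]<.21)&(abs(W[...,0]-.605)<.05)&(abs(W[...,1]-.123)<.07)
px,W=cloud("wrist"); ims2=cv2.resize(px,(400,300))
cv2.imwrite("pics/a1.png",np.hstack(ims)[:,:,::-1]);cv2.imwrite("pics/a1w.png",px[:,:,::-1])
E
```

```text
8.4167 [0.60310892 0.11700583 0.17157554] [[ 0.995 -0.096  0.006]
 [-0.095 -0.995 -0.02 ]
 [ 0.008  0.019 -1.   ]]
```

View pics/a1.png

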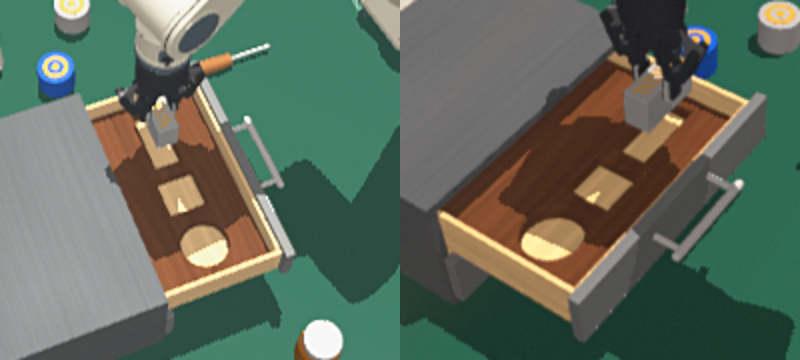

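View pics/a1w.png

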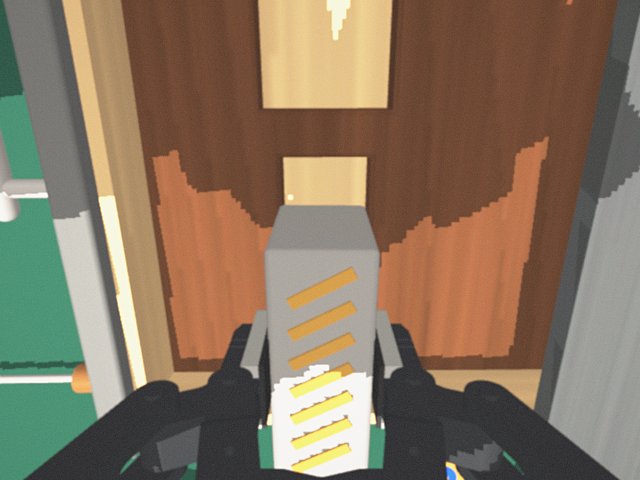

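```bash
cat >> h.py <<'E'
DX=np.array([np.cos(np.radians(-5.3)),np.sin(np.radians(-5.3))]); DY=np.array([-DX[1],DX[0]])
def rel(W,org): # drawer coords mm about org
    d=(W[...,:2]-np.array(org))*1000
    return d@DX,d@DY
def wristrel(org,hold_z,win=60):
    c=cams.read_camera("wrist"); px,W=c["pixels"],None
    K=c["camera_matrix"]; R,_=cv2.Rodrigues(np.array(c["rvec"])); t=np.array(c["tvec"]).reshape(3);C=-R.T@t
    z=c["z_map"]; v,u=np.mgrid[:480,:640]
    dw=np.stack([(u-K[0,2])/K[0,0],(v-K[1,2])/K[1,1],np.ones_like(z)],-1)@R
    W=C+dw*z[...,None]; W[z==0]=np.nan
    M=C+dw*((.1145-C[2])/dw[...,2])[...,None]
    return px,W,M
E
python3 - <<'E'
from h import *
px,W,M=wristrel(None,None)
org=(.6053,.123)
a,b=rel(W,org); ma,mb=rel(M,org); Z=W[...,2]
print("top",np.nanmedian(Z[(Z>.108)&(Z<.12)]))
top=np.nanmedian(Z[(Z>.108)&(Z<.12)])
for v in (165,175,185,195):
    r=np.where((Z[v]<top-.004)&(abs(ma[v])<45))[0]; print("row",v,"mouth a",ma[v,r.min()].round(1),ma[v,r.max()].round(1),"b",mb[v,r.min()].round(1))
for u in (300,325,350):
    r=np.where((Z[100:206,u]<top-.004)&(abs(mb[100:206,u]-49)<20))[0]; print("mouth end b",mb[100+r.min(),u].round(1))
# die top
m=(Z>.17)&(Z<.23)&(abs(a)<35)&(b>-20)&(b<60)
v,u=np.where(m); m2=m&(np.arange(640)[None]>268)&(np.arange(640)[None]<376)
print("die z",np.nanmedian(Z[m2]))
for v in (260,280,300,320):
    r=np.where(m2[v])[0]; print(v,"die a",a[v,r.min()+1].round(1),a[v,r.max()-1].round(1),Z[v,320].round(4))
for u in (290,320,350): 
    for v in (240,247,250,254): print(u,v,a[v,u].round(1),b[v,u].round(1),Z[v,u].round(4))
E
```

```text
top 0.11535924456606479
row 165 mouth a -20.1 20.9 b 45.9
row 175 mouth a -19.8 21.0 b 41.3
row 185 mouth a -20.0 20.7 b 36.5
row 195 mouth a -20.1 20.9 b 31.7
mouth end b 49.1
mouth end b 49.1
mouth end b 49.0
die z 0.19972394164129426
260 die a -16.7 13.4 0.1995
280 die a -17.1 13.5 0.2002
300 die a -17.5 13.8 0.1996
320 die a -17.8 14.1 0.2004
290 240 -11.4 36.8 0.1922
290 247 -11.1 36.5 0.1972
290 250 -11.0 36.1 0.1986
290 254 -11.0 35.4 0.2
320 240 -2.3 36.6 0.1918
320 247 -2.3 36.8 0.1983
320 250 -2.3 36.4 0.1997
320 254 -2.3 35.2 0.1998
350 240 6.8 36.9 0.1927
350 247 6.3 37.0 0.199
350 250 6.4 36.0 0.1989
350 254 6.3 35.4 0.2004
```

Call:
servo_tool([
  [3,9,-8,0],
  [0,1,-12,0],
  [0,0,-10,0],
  [0,0,0,0],
  [0,0,0,0],
])

```text
time_s: 9.03
ee_pos: [0.6094, 0.1298, 0.1434]
ee_rot: [[0.995, -0.095, 0.016], [-0.094, -0.995, -0.017], [0.017, 0.016, -1.0]]
force: [0.2, -0.7, -4.1]
grip_width: 0.385
```

```bash
cat > chk.py <<'E'
from h import *
import sys
def run(org,halfb):
    px,W,M=wristrel(None,None); a,b=rel(W,org); ma,mb=rel(M,org); Z=W[...,2]
    o=status.get_obs(); p=o["ee_pos"]; ta,tb=rel(np.array([[p]]),org); print(o["time_s"],"tcp",p.round(4),"rel",ta.round(1),tb.round(1),"zaxis",o["ee_rot"][:,2].round(3),"F",np.round(o["force"],1))
    ztop=p[2]+.028
    m=(abs(Z-ztop)<.010)&(abs(a)<50)&(b>-20)&(b<halfb+25)
    k,l,s,c=cv2.connectedComponentsWithStats(m.astype(np.uint8))
    i=max(range(1,k),key=lambda i:s[i,4]); m=l==i; zz=np.median(Z[m]); mm=m&(Z>zz-.002)
    print("die top z",zz.round(4),"bottom",(zz-.05).round(4),"a",np.percentile(a[mm],[.5,50,99.5]).round(1),"b max",np.percentile(b[mm],[99,99.8]).round(1))
    cv2.imwrite(sys.argv[1] if len(sys.argv)>1 else "pics/t.png",px[:,:,::-1])
    return px,W,M,a,b,ma,mb
E
python3 - pics/a2.png <<'E'
from chk import *
run((.6053,.123),45)
E
```

```text
9.0833 tcp [0.6091 0.1297 0.1433] rel [[3.1]] [[7.]] zaxis [ 0.015 -0.018 -1.   ] F [-0.4  0.5 -4.7]
die top z 0.1702 bottom 0.1202 a [-26.1   2.2  30.4] b max [48.9 49.3]
```

View pics/a2.png

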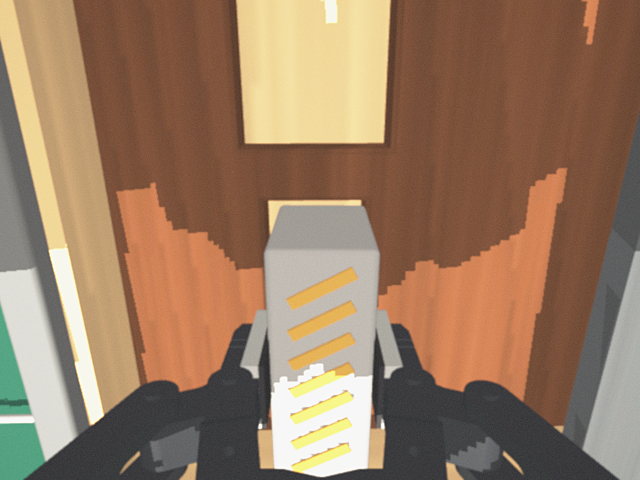

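Call:
servo_tool([
  [-4,-3,0,0],
  [-1,0,-3,0],
  [0,0,0,0],
  [0,0,0,0],
])

```text
time_s: 9.42
ee_pos: [0.6035, 0.1263, 0.1402]
ee_rot: [[0.995, -0.095, 0.015], [-0.094, -0.995, -0.018], [0.017, 0.016, -1.0]]
force: [1.0, -0.1, -3.8]
grip_width: 0.384
```

```bash
python3 - <<'E'
from chk import *
run((.6053,.123),45)
E
```

```text
9.4667 tcp [0.6035 0.1263 0.1402] rel [[-2.1]] [[3.1]] zaxis [ 0.015 -0.018 -1.   ] F [-0.4 -0.1 -3.7]
die top z 0.1671 bottom 0.1171 a [-31.5  -3.3  24.9] b max [44.8 45.3]
```

Call:
servo_tool([
  [1,1,-4,0],
  [0,0,-5,0],
  [0,0,-5,0],
  [0,0,0,0],
  [0,0,0,0],
])

```text
time_s: 9.88
ee_pos: [0.6051, 0.1274, 0.1252]
ee_rot: [[0.995, -0.095, 0.016], [-0.095, -0.995, -0.017], [0.018, 0.016, -1.0]]
force: [0.1, 0.2, -4.6]
grip_width: 0.388
```

```bash
python3 - <<'E'
from chk import *
run((.6053,.123),45)
E
```

```text
9.9333 tcp [0.605  0.1274 0.1252] rel [[-0.7]] [[4.3]] zaxis [ 0.016 -0.017 -1.   ] F [-0.7  0.1 -5.2]
die top z 0.1521 bottom 0.1021 a [-30.1  -1.8  26.3] b max [46.1 46.5]
```

Call:
servo_tool([
  [0,-1,-5,0],
  [0,0,0,0],
  [0,0,0,0],
])

```text
time_s: 10.18
ee_pos: [0.6053, 0.1263, 0.1198]
ee_rot: [[0.995, -0.095, 0.017], [-0.094, -0.995, -0.017], [0.018, 0.016, -1.0]]
force: [0.4, 0.0, -3.9]
grip_width: 0.388
```

Call:
servo_tool([
  [0,0,0,0],
  [0,0,0,0],
  [0,0,0,0],
  [0,0,0,0],
  [0,0,10,0],
  [0,0,25,0],
  [0,0,35,0],
  [0,0,38,0],
  [0,0,38,0],
  [0,0,10,0],
  [0,0,0,0],
], gripper=75)

```text
time_s: 11.1
ee_pos: [0.605, 0.1263, 0.2885]
ee_rot: [[0.995, -0.095, 0.02], [-0.094, -0.995, -0.017], [0.022, 0.015, -1.0]]
force: [-0.8, 0.2, 0.1]
grip_width: 0.881
```

```bash
cat > dz.py <<'E'
from h import *
import sys
px,W,M=wristrel(0,0)
print(status.get_obs()["ee_pos"],status.get_obs()["time_s"])
Z=W[...,2]
m=(abs(Z-.1445)<.007)&(W[...,0]>.57)&(W[...,0]<.67)&(W[...,1]>.06)&(W[...,1]<.37)
k,l,s,c=cv2.connectedComponentsWithStats(m.astype(np.uint8))
for i in range(1,k):
    if s[i,4]<300: continue
    Q=W[l==i]; r=cv2.minAreaRect((Q[:,:2]*1000).astype(np.float32)); print("top z",np.median(Q[:,2]).round(4),"std",Q[:,2].std().round(4),np.round(r[0],1),np.round(r[1],1),round(r[2],1))
cv2.imwrite(sys.argv[1],px[:,:,::-1])
E
python3 dz.py pics/b1.png
```

```text
[0.60516638 0.12630826 0.28802428] 11.15
top z 0.1454 std 0.001 [604.6 124.1] [90.1 34.1] 84.4
```

View pics/b1.png

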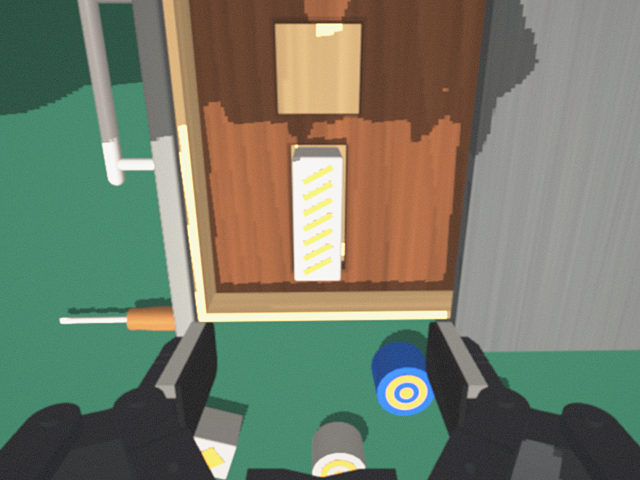

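The oblong is fully seated: its top is at 0.1454, against a pocket floor of 0.0955 plus 0.05. Next is the square die.

Call:
servo_tool([
  [-8,-15,0,-0.03],
  [-16,-30,0,-0.035],
  [-16,-31,0,-0.035],
  [-16,-31,-10,-0.035],
  [-16,-31,-15,-0.035],
  [-16,-31,-20,-0.035],
  [-16,-31,-20,-0.035],
  [-16,-31,-20,-0.03],
  [-15,-30,-20,-0.03],
  [-14,-25,-20,-0.02],
  [0,0,-15,0],
  [0,0,0,0],
], gripper=85)

```text
time_s: 12.15
ee_pos: [0.431, -0.1675, 0.1304]
ee_rot: [[0.905, -0.426, -0.01], [-0.426, -0.904, -0.016], [-0.002, 0.019, -1.0]]
force: [-1.0, 1.5, -0.4]
grip_width: 0.993
```

```bash
python3 - <<'E'
from h import *
o=status.get_obs(); print(o["time_s"],o["ee_pos"].round(4),np.degrees(np.arctan2(o["ee_rot"][1,0],o["ee_rot"][0,0])),o["ee_rot"][:,2])
px=dies("wrist"); cv2.imwrite("pics/w5.png",px[:,:,::-1])
E
```

```text
12.15 [ 0.431  -0.1675  0.1304] -25.24117085637037 [-0.00980502 -0.01599136 -0.99982405]
[613. 198.] 5744 z 0.0517 mean [ 582.3 -208.    51.6] rect [ 580.7 -209.4] [62.8 29.1] 78.1 col [215. 205. 171.]
[362. 238.] 8671 z 0.0515 mean [ 453.  -170.7   51.5] rect [ 452.5 -172.4] [52.5 52.1] 66.6 col [235. 232. 199.]
```

View pics/w5.png

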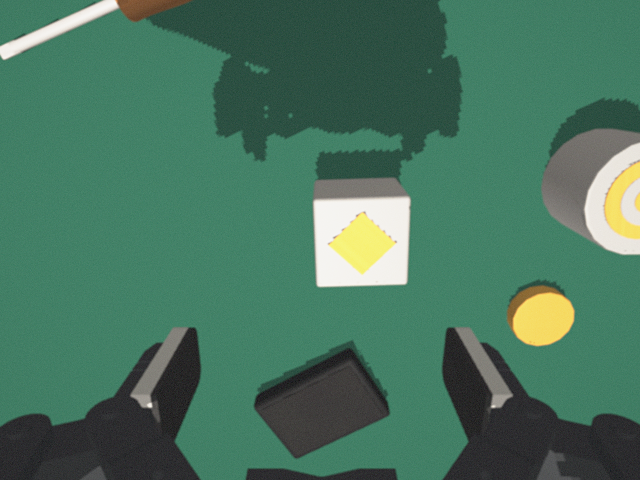

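Call:
servo_tool([
  [12,-2,-10,0.02],
  [10,-1,-20,0],
  [0,0,-20,0],
  [0,0,-15,0],
  [0,0,0,0],
  [0,0,0,0],
])

```text
time_s: 12.7
ee_pos: [0.4545, -0.1686, 0.0662]
ee_rot: [[0.914, -0.405, -0.009], [-0.405, -0.914, -0.017], [-0.002, 0.019, -1.0]]
force: [0.4, 0.3, 0.6]
grip_width: 0.995
```

Call:
servo_tool([
  [-1,-2,-15,0],
  [0,0,-15,0],
  [0,0,-10,0],
  [0,0,-3,0],
  [0,0,0,0],
])

```text
time_s: 13.12
ee_pos: [0.4568, -0.1701, 0.0271]
ee_rot: [[0.915, -0.403, -0.003], [-0.403, -0.915, -0.019], [0.005, 0.019, -1.0]]
force: [-0.3, -0.6, -0.1]
grip_width: 0.993
```

Call:
servo_tool([
  [0,0,0,0],
  [0,0,0,0],
  [0,0,0,0],
  [0,0,0,0],
  [0,0,0,0],
], gripper=42)

```text
time_s: 13.53
ee_pos: [0.4575, -0.1701, 0.0299]
ee_rot: [[0.915, -0.403, -0.001], [-0.402, -0.915, -0.02], [0.007, 0.019, -1.0]]
force: [-0.7, 1.2, -4.2]
grip_width: 0.594
```

Call:
servo_tool([
  [0,0,0,0],
  [0,0,0,0],
  [-1,0,-4,0],
  [-1,0,-5,0],
  [0,0,0,0],
  [0,0,0,0],
], gripper=70)

```text
time_s: 14.03
ee_pos: [0.4563, -0.1706, 0.0208]
ee_rot: [[0.915, -0.403, 0.001], [-0.403, -0.915, -0.021], [0.01, 0.019, -1.0]]
force: [-0.4, -0.7, 1.0]
grip_width: 0.818
```

Call:
servo_tool([
  [0,0,-1,0],
  [0,0,0,0],
  [0,0,0,0],
  [0,0,0,0],
  [0,0,0,0],
], gripper=42)

```text
time_s: 14.45
ee_pos: [0.4564, -0.1706, 0.0197]
ee_rot: [[0.915, -0.403, 0.001], [-0.403, -0.915, -0.021], [0.009, 0.019, -1.0]]
force: [-0.7, -1.1, -1.1]
grip_width: 0.603
```

Call:
servo_tool([
  [0,0,15,0],
  [0,0,30,0],
  [4,10,33,0.02],
  [6,16,33,0.02],
  [8,22,30,0.03],
  [10,26,26,0.03],
  [11,28,25,0.03],
  [12,31,20,0.03],
  [13,33,10,0.03],
  [13,33,0,0.03],
  [13,33,0,0.03],
  [13,33,0,0.03],
])

```text
time_s: 15.45
ee_pos: [0.5509, 0.1037, 0.248]
ee_rot: [[0.991, -0.132, -0.008], [-0.132, -0.991, -0.018], [-0.005, 0.019, -1.0]]
force: [0.9, -0.5, -4.0]
grip_width: 0.593
```

Call:
servo_tool([
  [13,33,0,0.03],
  [13,33,0,0.01],
  [13,33,0,0],
  [13,30,0,0],
  [0,0,0,0],
  [0,0,0,0],
])

```text
time_s: 15.95
ee_pos: [0.6018, 0.2464, 0.2423]
ee_rot: [[0.997, -0.081, -0.014], [-0.082, -0.996, -0.019], [-0.012, 0.02, -1.0]]
force: [-0.5, 0.1, -5.5]
grip_width: 0.6
```

Call:
servo_tool([
  [7,-15,-15,-0.01],
  [5,-10,-20,0],
  [0,0,-20,0],
  [0,0,-15,0],
  [0,0,0,0],
  [0,0,0,0],
])

```text
time_s: 16.45
ee_pos: [0.6099, 0.2168, 0.1664]
ee_rot: [[0.996, -0.092, -0.021], [-0.092, -0.995, -0.022], [-0.019, 0.024, -1.0]]
force: [-0.4, 0.3, -3.5]
grip_width: 0.601
```

```bash
python3 - pics/c1.png <<'E'
from chk import *
px,W,M,a,b,ma,mb=run((.6145,.223),26)
Z=W[...,2]; top=np.nanmedian(Z[(Z>.108)&(Z<.12)]); print("top",top)
m=(Z<top-.004)&(abs(ma)<40)&(mb<45)&(mb>-40)
k,l,s,c=cv2.connectedComponentsWithStats(m.astype(np.uint8))
for i in range(1,k):
    if s[i,4]>200: q=l==i; print(c[i].round(),s[i,4],"mouth a",np.percentile(ma[q],[.5,99.5]).round(1),"b",np.percentile(mb[q],[.5,99.5]).round(1))
E
```

```text
16.5 tcp [0.6096 0.2167 0.1664] rel [[-4.3]] [[-6.7]] zaxis [-0.022 -0.022 -1.   ] F [-0.4 -0.6 -5. ]
die top z 0.198 bottom 0.148 a [-41.7  -4.5  32.6] b max [16.4 16.8]
top 0.11534587784373712
[336. 227.] 7229 mouth a [-28.7  29.9] b [-4.7 29.9]
```

View pics/c1.png

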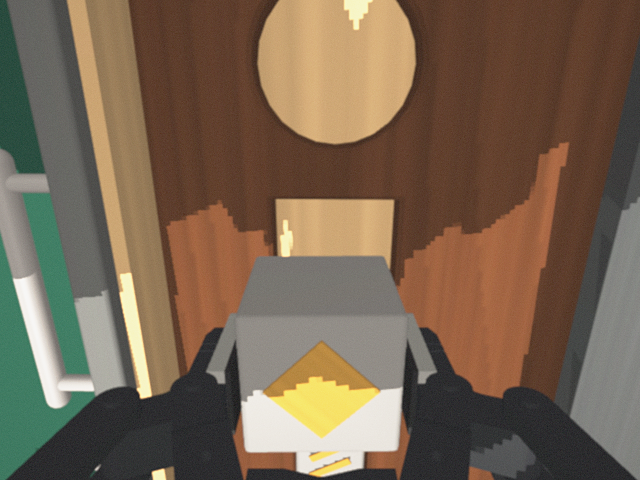

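Call:
servo_tool([
  [5,8,-6,0],
  [0,0,-10,0],
  [0,0,-10,0],
  [0,0,0,0],
  [0,0,0,0],
])

```text
time_s: 16.92
ee_pos: [0.6169, 0.2261, 0.1414]
ee_rot: [[0.996, -0.092, -0.016], [-0.092, -0.996, -0.02], [-0.014, 0.021, -1.0]]
force: [0.4, 0.2, -3.8]
grip_width: 0.6
```

```bash
python3 - pics/c2.png <<'E'
from chk import *
run((.6145,.223),26)
E
```

```text
16.9667 tcp [0.6166 0.226  0.1413] rel [[1.8]] [[3.2]] zaxis [-0.017 -0.02  -1.   ] F [-0.6  0.2 -5.6]
die top z 0.1731 bottom 0.1231 a [-35.2   1.4  38.3] b max [26.1 26.6]
```

Call:
servo_tool([
  [0,0,-6,0],
  [0,0,-6,0],
  [0,0,-6,0],
  [0,0,0,0],
  [0,0,0,0],
])

```text
time_s: 17.38
ee_pos: [0.6169, 0.2262, 0.1221]
ee_rot: [[0.996, -0.092, -0.016], [-0.092, -0.996, -0.02], [-0.014, 0.021, -1.0]]
force: [0.7, 0.7, -4.4]
grip_width: 0.6
```

```bash
python3 - pics/c2.png <<'E'
from chk import *
run((.6145,.223),26)
E
```

```text
17.4333 tcp [0.6167 0.2262 0.122 ] rel [[1.9]] [[3.3]] zaxis [-0.016 -0.02  -1.   ] F [-0.4 -0.  -4.1]
die top z 0.1537 bottom 0.1037 a [-35.3   1.4  38.2] b max [26.3 26.7]
```

Call:
servo_tool([
  [0,0,-5,0],
  [0,0,0,0],
])

```text
time_s: 17.6
ee_pos: [0.6169, 0.2261, 0.1169]
ee_rot: [[0.996, -0.092, -0.016], [-0.092, -0.996, -0.02], [-0.014, 0.021, -1.0]]
force: [-0.8, -0.4, -4.5]
grip_width: 0.598
```

Call:
servo_tool([
  [0,0,0,0],
  [0,0,0,0],
  [0,0,0,0],
  [0,0,0,0],
  [0,0,10,0],
  [0,0,25,0],
  [0,0,35,0],
  [0,0,38,0],
  [0,0,38,0],
  [0,0,10,0],
  [0,0,0,0],
], gripper=78)

```text
time_s: 18.52
ee_pos: [0.6174, 0.2262, 0.2867]
ee_rot: [[0.996, -0.092, -0.01], [-0.092, -0.996, -0.018], [-0.008, 0.019, -1.0]]
force: [-0.5, 0.1, -0.1]
grip_width: 0.912
```

```bash
python3 dz.py pics/c3.png
```

```text
[0.61755437 0.22631294 0.28628182] 18.5667
top z 0.1454 std 0.0012 [616.2 223.8] [52.1 52.2] 84.8
top z 0.1453 std 0.0012 [604.8 124.3] [90.7 34.1] 84.2
```

View pics/c3.png

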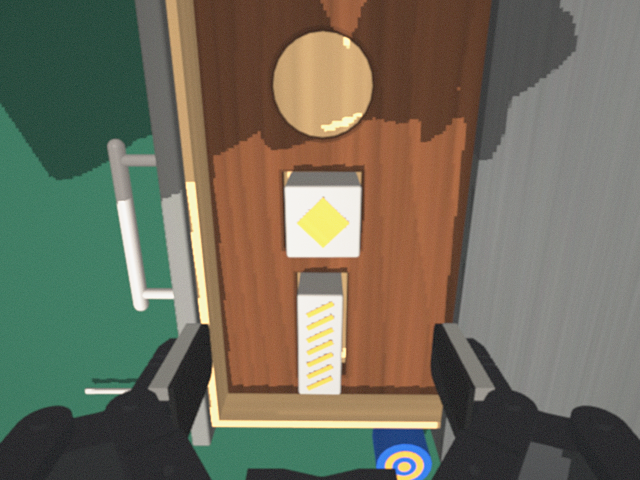

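Oblong and square are both seated, with tops at 0.145. Now the round die.

Call:
servo_tool([
  [0,-15,0,0],
  [-1,-33,0,0],
  [-1,-37,0,0],
  [-2,-38,0,0],
  [-2,-38,0,0],
  [-2,-38,0,0],
  [-2,-38,0,0],
  [-2,-38,-10,0],
  [-2,-38,-15,0],
  [-2,-38,-20,0],
  [-2,-38,-25,0],
  [-1,-25,-25,0],
], gripper=85.4)

```text
time_s: 19.57
ee_pos: [0.5861, -0.1951, 0.1811]
ee_rot: [[0.996, -0.082, -0.027], [-0.083, -0.996, -0.019], [-0.025, 0.021, -0.999]]
force: [-0.1, 0.2, -0.1]
grip_width: 1.002
```

Call:
servo_tool([
  [0,-10,-20,0],
  [0,0,-20,0],
  [0,0,0,0],
  [0,0,0,0],
])

```text
time_s: 19.9
ee_pos: [0.5748, -0.2127, 0.127]
ee_rot: [[0.995, -0.091, -0.046], [-0.091, -0.996, -0.013], [-0.045, 0.018, -0.999]]
force: [-0.2, -0.7, -0.3]
grip_width: 1.0
```

```bash
python3 - <<'E'
from h import *
o=status.get_obs(); print(o["time_s"],o["ee_pos"].round(4),np.degrees(np.arctan2(o["ee_rot"][1,0],o["ee_rot"][0,0])),o["ee_rot"][:,2])
px=dies("wrist"); cv2.imwrite("pics/w6.png",px[:,:,::-1])
E
```

```text
19.9 [ 0.5748 -0.2127  0.127 ] -5.253350404318561 [-0.04649413 -0.01345649 -0.99882792]
[536.  38.] 10869 z 0.0519 mean [ 677.1 -115.6   51.9] rect [ 677.4 -118.5] [36.7 63.7] 84.2 col [103. 116. 142.]
[372. 247.] 10341 z 0.0518 mean [ 598.1 -211.3   51.8] rect [ 597.9 -213. ] [62.9 63.1] 48.6 col [240. 238. 199.]
```

View pics/w6.png

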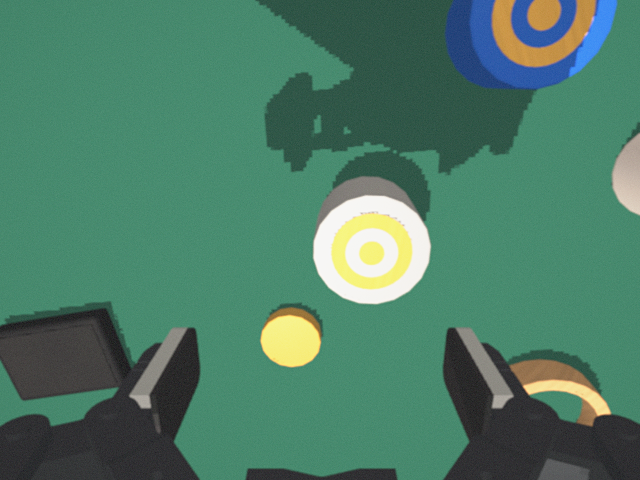

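Call:
servo_tool([
  [12,0,-5,0],
  [11,0,-15,0],
  [0,0,-20,0],
  [0,0,-15,0],
  [0,0,0,0],
  [0,0,0,0],
])

```text
time_s: 20.45
ee_pos: [0.6064, -0.2106, 0.0767]
ee_rot: [[0.996, -0.086, -0.035], [-0.086, -0.996, -0.017], [-0.034, 0.02, -0.999]]
force: [-0.1, 0.4, -0.7]
grip_width: 1.001
```

Call:
servo_tool([
  [-8,-1,-8,0],
  [0,0,-10,0],
  [0,0,0,0],
  [0,0,0,0],
])

```text
time_s: 20.78
ee_pos: [0.6004, -0.2112, 0.0611]
ee_rot: [[0.996, -0.084, -0.03], [-0.084, -0.996, -0.019], [-0.028, 0.022, -0.999]]
force: [0.2, 0.5, -0.2]
grip_width: 1.002
```

Call:
servo_tool([
  [-3,-1,-10,0],
  [-1,0,-10,0],
  [-1,0,-10,0],
  [0,0,-8,0],
  [0,0,0,0],
  [0,0,0,0],
])

```text
time_s: 21.28
ee_pos: [0.5946, -0.2127, 0.0194]
ee_rot: [[0.996, -0.084, -0.03], [-0.085, -0.996, -0.019], [-0.028, 0.022, -0.999]]
force: [1.3, -0.5, 1.0]
grip_width: 1.001
```

Call:
servo_tool([
  [2,0,-1,0],
  [0,0,0,0],
  [0,0,0,0],
  [0,0,0,0],
  [0,0,0,0],
], gripper=54)

```text
time_s: 21.7
ee_pos: [0.5974, -0.2128, 0.0185]
ee_rot: [[0.996, -0.084, -0.029], [-0.085, -0.996, -0.019], [-0.027, 0.022, -0.999]]
force: [1.1, 0.3, -4.0]
grip_width: 0.727
```

Call:
servo_tool([
  [0,0,15,0],
  [0,0,30,0],
  [1,5,33,0],
  [1,10,35,0],
  [1,20,30,0],
  [1,28,25,0],
  [1,33,20,0],
  [1,35,15,0],
  [1,38,5,0],
  [1,38,0,0],
  [1,38,0,0],
  [1,38,0,0],
])

```text
time_s: 22.7
ee_pos: [0.6017, 0.0757, 0.2474]
ee_rot: [[0.995, -0.096, -0.023], [-0.097, -0.995, -0.017], [-0.022, 0.019, -1.0]]
force: [0.7, 0.0, -2.8]
grip_width: 0.73
```

Call:
servo_tool([
  [3,38,0,0],
  [3,38,0,0],
  [3,38,0,0],
  [3,38,0,0],
  [3,38,0,0],
  [3,20,0,0],
  [0,0,0,0],
  [0,0,0,0],
])

```text
time_s: 23.37
ee_pos: [0.6141, 0.3049, 0.256]
ee_rot: [[0.996, -0.087, -0.019], [-0.088, -0.996, -0.013], [-0.018, 0.014, -1.0]]
force: [0.2, -0.7, -3.4]
grip_width: 0.728
```

Call:
servo_tool([
  [3,0,-20,0],
  [2,0,-25,0],
  [0,0,-25,0],
  [0,0,-12,0],
  [0,0,0,0],
  [0,0,0,0],
])

```text
time_s: 23.87
ee_pos: [0.6188, 0.2998, 0.1766]
ee_rot: [[0.996, -0.09, -0.016], [-0.09, -0.996, -0.013], [-0.015, 0.014, -1.0]]
force: [-0.8, 0.1, -3.3]
grip_width: 0.727
```

```bash
python3 - pics/d1.png <<'E'
from chk import *
px,W,M,a,b,ma,mb=run((.6228,.3117),32)
Z=W[...,2]; top=np.nanmedian(Z[(Z>.108)&(Z<.12)]); print("top",top)
m=(Z<top-.004)&(abs(ma)<45)&(mb<45)&(mb>-10)
k,l,s,c=cv2.connectedComponentsWithStats(m.astype(np.uint8))
for i in range(1,k):
    if s[i,4]>200:
        q=l==i; print(c[i].round(),s[i,4],"mouth a",np.percentile(ma[q],[.5,99.5]).round(1),"b",np.percentile(mb[q],[.5,99.5]).round(1))
E
```

```text
23.9167 tcp [0.6189 0.2998 0.1769] rel [[-2.8]] [[-12.2]] zaxis [-0.016 -0.013 -1.   ] F [-0.5 -0.2 -3.7]
die top z 0.2099 bottom 0.1599 a [-45.7  -3.2  39.1] b max [17.7 18.5]
top 0.1153433228644376
[335. 214.] 8532 mouth a [-33.4  35. ] b [-8.6 34.8]
```

View pics/d1.png

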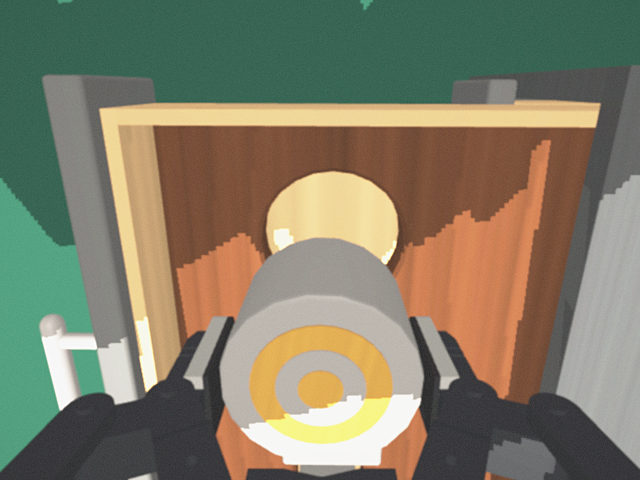

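Call:
servo_tool([
  [5,12,-5,0],
  [0,0,-10,0],
  [0,0,-10,0],
  [0,0,0,0],
  [0,0,0,0],
])

```text
time_s: 24.33
ee_pos: [0.627, 0.3132, 0.155]
ee_rot: [[0.996, -0.091, -0.009], [-0.091, -0.996, -0.009], [-0.008, 0.01, -1.0]]
force: [-0.2, -0.1, -2.9]
grip_width: 0.729
```

```bash
python3 - pics/d2.png <<'E'
from chk import *
run((.6228,.3117),32)
E
```

```text
24.3833 tcp [0.6268 0.313  0.1548] rel [[3.8]] [[1.7]] zaxis [-0.01 -0.01 -1.  ] F [-0.6 -0.1 -3.9]
die top z 0.1884 bottom 0.1384 a [-38.2   3.6  44.9] b max [31.4 32.4]
```

Call:
servo_tool([
  [-2,0,-7,0],
  [0,0,-7,0],
  [0,0,-5,0],
  [0,0,0,0],
  [0,0,0,0],
])

```text
time_s: 24.8
ee_pos: [0.6243, 0.3128, 0.1341]
ee_rot: [[0.996, -0.091, -0.01], [-0.091, -0.996, -0.01], [-0.009, 0.01, -1.0]]
force: [1.4, -0.3, -4.1]
grip_width: 0.73
```

```bash
python3 - pics/d2.png <<'E'
from chk import *
run((.6228,.3117),32)
E
```

```text
24.85 tcp [0.6242 0.3128 0.134 ] rel [[1.3]] [[1.2]] zaxis [-0.01 -0.01 -1.  ] F [ 0.1 -0.5 -2.6]
die top z 0.1675 bottom 0.1175 a [-40.7   0.9  42.4] b max [30.9 31.9]
```

Call:
servo_tool([
  [0,0,-6,0],
  [0,0,-6,0],
  [0,0,-5,0],
  [0,0,0,0],
  [0,0,0,0],
])

```text
time_s: 25.27
ee_pos: [0.6246, 0.3129, 0.1156]
ee_rot: [[0.996, -0.091, -0.009], [-0.091, -0.996, -0.009], [-0.008, 0.01, -1.0]]
force: [-0.1, -0.0, -3.8]
grip_width: 0.725
```

Call:
servo_tool([
  [0,0,0,0],
  [0,0,0,0],
  [0,0,0,0],
  [0,0,0,0],
  [0,0,10,0],
  [0,0,25,0],
  [0,0,35,0],
  [0,-10,38,0],
  [0,-20,35,0],
  [0,-20,20,0],
  [0,-10,0,0],
  [0,0,0,0],
], gripper=85.4)

```text
time_s: 26.27
ee_pos: [0.6249, 0.252, 0.2945]
ee_rot: [[0.996, -0.088, -0.001], [-0.088, -0.996, -0.007], [-0.0, 0.007, -1.0]]
force: [-0.4, 0.2, -1.0]
grip_width: 1.003
```

```bash
python3 dz.py pics/d3.png
```

```text
[0.62521435 0.2528948  0.29473324] 26.3167
top z 0.1457 std 0.0009 [624.2 312.4] [63.1 62.8] 81.7
top z 0.1454 std 0.0013 [616.2 223.9] [52.1 52.1] 84.9
top z 0.1453 std 0.0013 [604.7 124.5] [90.8 34.1] 84.3
```

View pics/d3.png

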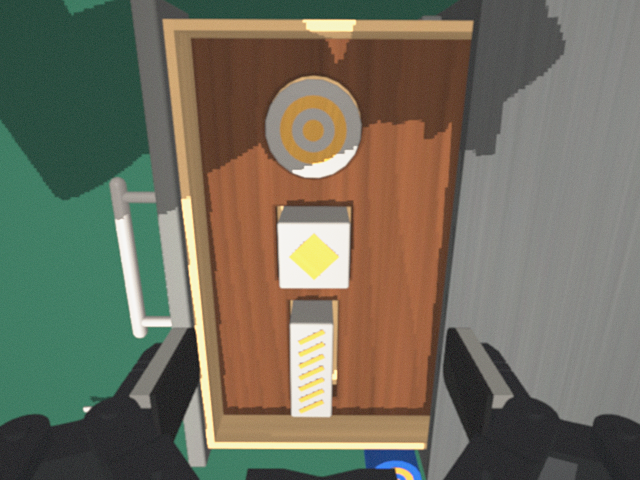

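All three are seated, with tops at about 0.1455, centred within about 1.5 mm. Next I measure the handle and the opening.

```bash
python3 - <<'E'
from h import *
px,W,M=wristrel(0,0); Z=W[...,2]; a,b=rel(W,(.6145,.223))
m=(a<-90)&(a>-170)&(b>-90)&(b<90)&(Z>.11)&(Z<.145)
print("handle-ish a",np.percentile(a[m],[1,10,50,90,99]).round(1),"b",np.percentile(b[m],[1,50,99]).round(1),"z",np.percentile(Z[m],[50,99]))
m=(Z>.145)&(Z<.165)&(a<-60)&(abs(b)<60); print("front top a",np.percentile(a[m],[1,50,99]).round(1))
m=(Z>.16)&(Z<.175)&(a>0)&(abs(b)<60); print("cab top a min",np.percentile(a[m],[1,5]).round(1))
px,W=cloud("scene"); a,b=rel(W,(.6145,.223));Z=W[...,2]
m=(a<-100)&(a>-160)&(abs(b)<90)&(Z>.11)&(Z<.14); print("scene a",np.percentile(a[m],[1,50,99]).round(1),"b",np.percentile(b[m],[1,50,99]).round(1))
m=(Z>.16)&(Z<.175)&(a>0)&(abs(b)<60); print("cab top a min",np.percentile(a[m],[1,5]).round(1))
E
```

```text
handle-ish a [-143.9 -141.7 -136.3 -123.5 -113.8] b [-70.5  -1.1  53.8] z [0.13526999 0.13788169]
front top a [-103.8  -91.7  -83.4]
cab top a min [94.7 98.3]
scene a [-144.9 -136.3 -113.6] b [-58.6   8.8  56.4]
cab top a min [ 98.4 109.7]
```

Call:
servo_tool([
  [-15,0,0,0],
  [-30,-2,0,0],
  [-35,-3,0,0],
  [-35,-4,0,0],
  [-35,-4,0,0],
  [-30,-4,0,0],
  [-12,0,-10,0],
  [0,0,-20,0],
  [0,0,-25,0],
  [0,0,-10,0],
  [0,0,0,0],
  [0,0,0,0],
], gripper=0)

```text
time_s: 27.42
ee_pos: [0.4113, 0.2401, 0.2041]
ee_rot: [[0.996, -0.077, -0.036], [-0.077, -0.997, -0.02], [-0.035, 0.023, -0.999]]
force: [-0.4, 0.1, -0.1]
grip_width: 0.001
```

Call:
servo_tool([
  [0,0,-20,0],
  [0,0,-25,0],
  [0,0,-25,0],
  [0,0,-10,0],
  [0,0,0,0],
  [0,0,0,0],
])

```text
time_s: 27.92
ee_pos: [0.413, 0.2431, 0.1228]
ee_rot: [[0.997, -0.075, -0.035], [-0.075, -0.997, -0.019], [-0.034, 0.022, -0.999]]
force: [-0.4, 0.0, -0.6]
grip_width: 0.001
```

```bash
python3 - <<'E'
from h import *
o=status.get_obs(); print(o["ee_pos"],o["time_s"])
px,W=cloud("side"); cv2.imwrite("pics/e1.png",px[:,:,::-1])
E
```

```text
[0.41297054 0.24311194 0.12281658] 27.9167
```

View pics/e1.png

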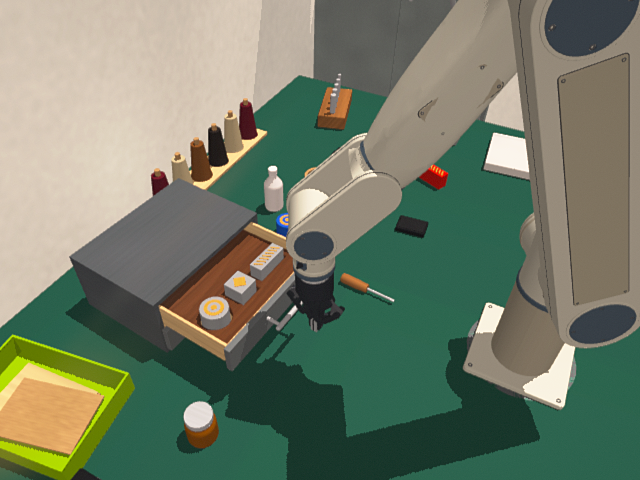

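Call:
servo_tool([
  [6,0,-4,0],
  [10,-1,-4,0],
  [10,-1,0,0],
  [10,-1,0,0],
  [8,-1,0,0],
  [8,-1,0,0],
  [8,-1,0,0],
  [8,-1,0,0],
  [10,-1,0,0],
  [10,-1,0,0],
])

```text
time_s: 28.8
ee_pos: [0.5114, 0.2346, 0.119]
ee_rot: [[0.997, -0.075, -0.03], [-0.076, -0.997, -0.015], [-0.029, 0.018, -0.999]]
force: [-2.1, 0.9, -0.1]
grip_width: -0.004
```

Call:
servo_tool([
  [10,-1,0,0],
  [10,-1,0,0],
  [10,-1,0,0],
  [10,-1,0,0],
  [10,-1,0,0],
  [10,-1,0,0],
  [10,-1,0,0],
  [8,-1,0,0],
  [6,0,0,0],
])

```text
time_s: 29.55
ee_pos: [0.6063, 0.2252, 0.1189]
ee_rot: [[0.997, -0.076, -0.029], [-0.076, -0.997, -0.015], [-0.028, 0.017, -0.999]]
force: [-2.6, -1.2, 1.8]
grip_width: 0.004
```

```bash
python3 - <<'E'
from h import *
o=status.get_obs(); print(o["ee_pos"],o["time_s"],o["force"])
px,W=cloud("side"); cv2.imwrite("pics/e2.png",px[:,:,::-1])
E
```

```text
[0.60630068 0.22522825 0.11887219] 29.55 [-2.62916043 -1.24544292  1.82951898]
```

View pics/e2.png

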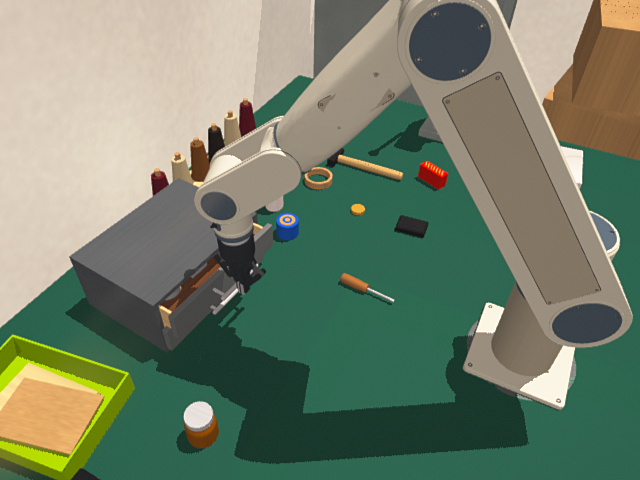

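Call:
servo_tool([
  [6,-1,0,0],
  [6,0,0,0],
  [6,-1,0,0],
  [5,0,0,0],
])

```text
time_s: 29.93
ee_pos: [0.631, 0.2228, 0.1185]
ee_rot: [[0.997, -0.075, -0.03], [-0.076, -0.997, -0.016], [-0.029, 0.018, -0.999]]
force: [-1.6, -1.8, 0.6]
grip_width: -0.003
```

Call:
servo_tool([
  [3,0,0,0],
  [3,0,0,0],
])

```text
time_s: 30.1
ee_pos: [0.6381, 0.2225, 0.1185]
ee_rot: [[0.997, -0.075, -0.03], [-0.076, -0.997, -0.016], [-0.029, 0.019, -0.999]]
force: [-0.7, -0.5, 0.6]
grip_width: -0.0
```

Call:
servo_tool([
  [3,0,0,0],
  [2,0,0,0],
])

```text
time_s: 30.27
ee_pos: [0.641, 0.2223, 0.1183]
ee_rot: [[0.996, -0.076, -0.036], [-0.076, -0.997, -0.017], [-0.035, 0.02, -0.999]]
force: [-15.0, 1.6, 10.1]
grip_width: -0.001
```

Call:
servo_tool([
  [-4,0,0,0],
  [-15,1,0,0],
  [-30,2,0,0],
  [-35,0,10,0],
  [-35,0,20,0],
  [-30,0,20,0],
  [-20,0,10,0],
  [0,0,0,0],
  [0,0,0,0],
])

```text
time_s: 31.02
ee_pos: [0.4669, 0.2251, 0.1799]
ee_rot: [[0.997, -0.076, -0.03], [-0.076, -0.997, -0.015], [-0.029, 0.018, -0.999]]
force: [0.2, -0.3, 0.0]
grip_width: -0.002
```

```bash
python3 - <<'E'
from h import *
o=status.get_obs(); print(o["ee_pos"],o["time_s"],o["force"],o["qvel"].round(2))
px,W=cloud("side"); p2,W2=cloud("scene")
cv2.imwrite("pics/f1.png",np.hstack([px[150:400,50:450],p2[150:400,180:580]])[:,:,::-1])
for n,V in (("side",W),("scene",W2)):
    a,b=rel(V,(.6145,.223));Z=V[...,2]
    m=(Z>.115)&(Z<.14)&(a>-30)&(a<60)&(b>-70)&(b<60); print(n,"handle a",np.percentile(a[m],[1,50,99]).round(1) if m.any() else None)
px,W=cloud("wrist"); cv2.imwrite("pics/f1w.png",px[:,:,::-1]); a,b=rel(W,(.6145,.223));Z=W[...,2]
m=(Z>.115)&(Z<.14)&(a>-30)&(a<60)&(b>-70)&(b<60); print("wrist handle a",np.percentile(a[m],[1,50,99]).round(1) if m.any() else None)
E
```

```text
[0.46687965 0.22506172 0.17992384] 31.0167 [ 0.23863507 -0.25761739  0.03091295] [ 0.89 -2.46  1.51  0.15  0.36  0.26]
side handle a [38.6 43.2 58.8]
scene handle a [40.2 46.9 58.7]
wrist handle a None
```

View pics/f1.png

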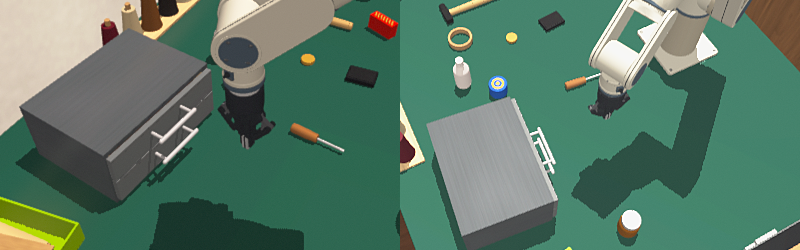

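```bash
python3 - <<'E'
from h import *
for n in ("side","scene"):
    px,V=cloud(n); a,b=rel(V,(.6145,.223));Z=V[...,2]
    for lo,hi in ((.128,.142),(.035,.062)):
        for p in (abs(b+5)<50,):
            m=p&(Z>lo)&(Z<hi)&(a>20)&(a<58); print(n,lo,m.sum(),np.percentile(a[m],[2,25,50]).round(1) if m.any() else None)
    for lo,hi in ((.095,.115),(.02,.07)):
        m=(Z>lo)&(Z<hi)&(a>60)&(a<110)&(b>80)&(b<150); print(n,"front face",lo,m.sum(),np.percentile(a[m],[10,50]).round(1) if m.any() else None)
E
```

```text
side 0.128 180 [38.4 40.6 42.7]
side 0.035 94 [38.4 40.3 41.7]
side front face 0.095 153 [78.7 80.3]
side front face 0.02 343 [78.5 80.2]
scene 0.128 106 [41.2 43.9 46.6]
scene 0.035 55 [40.7 43.3 46.4]
scene front face 0.095 0 None
scene front face 0.02 0 None
```

The top drawer's front and handle are flush with the shut lower drawer to within about 0.5 mm, and the robot is clear of everything. I'm handing in.

```bash
python3 -c "
from plant import order,status
print(order.job_done()); print(status.get_obs()['time_s'])"
```

```text
the job is handed in; nothing more can be done
None
the job is handed in; nothing more can be done
```

All three dies are seated pattern-up in their own pockets, the top drawer is shut, and I handed the job in at about 31 s.

- **Dies:** before closing, with the drawer still open, the wrist camera put all three top faces at about 0.1455 m. That is 50 mm above the pocket floor, so they are fully down. Centres were within about 1.5 mm of the pocket centres.
- **Drawer:** I pushed it by the handle in steps of at most 10 mm, about 0.12 m/s, and stopped at a contact force of about 18 N. Its front face and handle read level with the shut lower drawer to within about 0.6 mm, and the gripper was well clear at hand-in.
- **Bystanders and look-alikes:** I saw no contact with any of them. I did not re-measure their positions at the end.
- **Corrected or disagreeing:**
  - I first gripped the square die too high, so I re-gripped it lower before lifting.
  - The tool tilted by up to about 0.05 rad during descents, but all the dies settled flat.
  - The wrist camera read 2–4 mm different from the fixed cameras, so I aligned each die to its pocket in the wrist view alone.
- **Not checked:** I could not look at the dies once the drawer was shut.

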